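Lock the bayonet cover on a sample transport canister

ROBOT

A 6-joint arm with a two-finger parallel gripper is mounted at the origin on the work surface. World frame = base frame: x ahead of the robot, y to its left, z up, the work surface at z = 0. Lengths are in m, angles in rad, forces in N, time in s.
With the tool pointing down it reaches from about 0.375 to 0.9 m from the base axis. Payload 3.1 kg.
Tool frame: the origin (TCP) lies at the very end of the fingers, on their centre line; the grasp point (between the pads) lies 19 mm behind it; z points along the fingers, y is the direction in which the jaws open and shut (so a half turn about z gives the same grasp; the last joint's range is limited). The gripper opens to 85 mm and grips with 20 to 120 N. Pads are 22 mm wide; open, the fingers measure 114 mm over their backs; the gripper's body (76 mm by 85 mm) begins 54 mm behind the grasp point. The pads swing forward as they close: fully open they stand 13 mm farther back than shut.
Start: joints at [1.071, 0.527, 1.433, -0, 1.181, -0.178], TCP at [0.197, 0.593, 0.231] pointing down, gripper open.
Joint ranges: [-3.08, 3.08], [-0.75, 2.2], [0.22, 2.44], [-1.43, 4.57], [0, 2.65], [-2.85, 2.85]. Speed limits (rad/s): [2.79, 2.79, 3.14, 3.14, 3.14, 3.14].

INTERFACE

Orientations are given as [roll, pitch, yaw] about the fixed x, y, z axes, in that order (R = Rz(yaw) Ry(pitch) Rx(roll)).
In Python, from workcell import ctrl gives the robot as it stands.
- The arm moves only by the tool arm_command, never from a script. Its argument "motion" is a list of rows, each a list of 3 entries, a list of its own where there are three numbers: the shift along the tool's x, y, z in m, then the turn about the tool's z in degrees, then the gripper command: -1 is fully open, 1 is shut, values between are in proportion. In form: [[[tx, ty, tz], spin, jaw], ...]. A call has exactly 10 rows; each row is the pose to reach, as a shift and turn from the pose commanded when the call began, along the tool's axes at that moment; what a row does not reach only later rows make up. A row lasts 1/12 s, in which the tool goes at most 41.7 mm and 7.16 degrees, less where a joint would pass 70% of its speed; a pose out of reach is approached as far as the arm can. A call with a gripper value outside its range is refused whole. The fingers move at their own pace and stop on an object; "force" is the grip in N (left out, the last holds). Time passes only in rows, so rows that repeat a pose let the fingers close, or fill a call up. It gives the time, the measured TCP pose, the force and the opening at its end, in the units of the state.
- ctrl.read_state(): the state, without advancing time (a new reading comes with each control period).
- ctrl.capture(name): name is "scene" or "side" or "wrist"; returns a dict with "img" (400x640x3 uint8, red, green, blue), "mtx" (3x3 intrinsics, pixels), "k1" (the pictures are not rectified: a ray, as slopes to the right and down, at radius r is drawn at 1 + k1 r^2 times it, then the intrinsics apply), "T" (4x4, takes a point from camera to world coordinates). Camera axes: x right, y up, looking along -z (the intrinsics and any distortion apply to the point x, -y, -z); pixel columns grow to the right and rows downward; lengths in m; the calibration is good to about 2 mm. A picture is of the moment at which its call begins. There is no depth.
- ctrl.close_job(): hands the job in, once; it reports no verdict.
The state is a dict: "time_s": time; "joint_positions": joint angles; "qvel": joint speeds; "joint_torque": joint torques, N m; "eef_pos": TCP position; "ee_rot": TCP orientation; "force": force on the tool from outside, world axes, zero at the start; "wrist_torque": the same for the moment, N m; "gripper_width": finger opening in m.
Only numpy, scipy, OpenCV 4.12 (cv2) and the standard library are available. Lean on these libraries where they do the work, as an engineer would, in place of code of your own. Each camera call takes 0.05 s, during which the arm holds its last target.

TASK

Close the sample transport canister: pick up the orange bayonet cover by its handle, find the two notches of the blue collar with its lugs so that it drops in, press it down gently against the spring and turn it about a quarter turn clockwise (seen from above) until it clicks locked, then let go. Do not force it, and leave everything else on the bench where it is.

Things in the scene. Friction and masses are not known exactly. Their poses are not given: they have to be found in the camera images.
- cover_grip (a point): Loose orange bayonet cover, 0.13 to 0.25 kg, standing upright on the bench. Point: middle of its bar handle, 50 mm above the cover's underside. Handle 56 mm long (own x), 16 mm thick (y), from 20 mm above to 20 mm below the point, where it meets a disc (80 mm diameter, 6 mm thick: 20 to 26 mm below the point). z up. Same after half a turn.
- cover: The same cover; origin on its axis at its underside. Under the disc a 40 mm plug fills heights 0 to 24 mm, its lowest 4 mm tapered to 33 mm. Two lugs stick out of the plug along +x and -x, in line with the handle: 12 mm wide, reaching 28 mm from the axis, at heights 4 to 10 mm.
- canister_mouth (a point): On the canister's axis, level with the top of its blue collar, 110 mm above the bench; z up. The collar has a 43 mm hole with two opposite notches (14.5 mm wide, to 31 mm from the axis) for the lugs. They lie 0.12 to 0.9 rad anticlockwise (from above) of this x axis, unmeasured (feel or look). Lugs fit within 0.05 rad. Never push over 60 N: it breaks.
- canister: White canister, 92 mm diameter, fixed on a 130 mm square foot plate; origin on the bench. Red ribs mark its x axis. cover_grip over canister_mouth: 46 mm with lugs on top of the collar, 34 with lugs in the notches on a sprung plate (6 N to start, 11 N fully down), 26 pressed flat. At 28 or less it turns 1.4 rad clockwise seen from above to a hard stop; eased there (from 1.25 on), it springs up to 31: locked.
- screw_cap: bystander: plain white screw cap, 66 mm diameter, 24 mm high; origin at its underside; leave alone
- sanitiser: bystander: clear bottle with blue cap, 60 mm diameter, 170 mm high; origin at its underside
- marker: bystander: black marker lying on the bench, about 130 mm long, 15 mm thick; origin at its underside
- tape_roll: bystander: roll of yellow tape lying flat, 90 mm diameter, 24 mm high; origin at its underside
- swab_jar: bystander: white jar with green cap, 70 mm diameter, 110 mm high; origin at its underside
Mind the look-alikes: they are no part of the job. Of the things that look like the cover, the middle-sized one is meant.

How it is judged:
By the outcome, as a careful person would: the job done as asked, in the order asked, and still so for the second after the job is handed in, with the robot touching nothing.
It also fails if it takes over 72 s, if anything falls off the work surface, if the arm or the gripper's body presses on something with over 40 N, if the wrist force passes 120 N, or if a joint passes its speed limit or range.

## Working session

There is one attempt and no reset: what is moved stays moved. The work goes in short steps, Python scripts to look and compute and a tool call to move; the robot and the scene stay as the last step left them, time stands still between calls to the robot, and variables do not carry over. Pictures are saved under pics/ and viewed, and the job is handed in when it is done.

Besides the shell and the picture viewer there is one more tool, called after "Request:" by a JSON object that holds its "fn" and its "kwargs", one argument or row to a line. arm_command: Moves the arm, as the interface text tells. Its arguments: {"type":"object","properties":{"motion":{"type":"array"},"force":{"type":"number"}},"required":["motion"]}

```bash
mkdir -p pics; ls; python3 - <<'E'
from workcell import ctrl
import cv2,numpy as np
s=ctrl.read_state()
for k,v in s.items(): print(k,np.round(v,4))
for n in ["scene","side","wrist"]:
    c=ctrl.capture(n); cv2.imwrite(f"pics/a_{n}.png",c["img"][...,::-1]); print(n,c["mtx"].tolist(),c["k1"],np.round(c["T"],3).tolist())
    np.savez(f"a_{n}.npz",**c)
E
```

```text
pics
time_s 0.0
joint_positions [ 1.0715  0.5285  1.434   0.      1.1814 -0.1785]
qvel [-0.     -0.0011 -0.0007  0.0029  0.0012 -0.0008]
joint_torque [ 5.00000e-04 -4.42350e+01 -1.78024e+01 -3.00000e-04  8.60000e-03
  0.00000e+00]
eef_pos [0.1967 0.5925 0.2303]
ee_rot [-3.1394e+00 -4.0000e-04  2.8208e+00]
force [ 0.2485 -0.9176 -0.0725]
wrist_torque [-0.0268 -0.0301  0.08  ]
gripper_width 0.0853
scene [[407.953392437956, 0.0, 317.57446860056615], [0.0, 407.953392437956, 202.33363333527384], [0.0, 0.0, 1.0]] -0.09595499260932373 [[0.112, -0.858, 0.501, 1.141], [0.994, 0.099, -0.052, -0.052], [-0.005, 0.504, 0.864, 1.047], [0.0, 0.0, 0.0, 1.0]]
side [[471.19807867183675, 0.0, 323.0347718477022], [0.0, 471.19807867183675, 192.01552417088058], [0.0, 0.0, 1.0]] -0.004534710675605824 [[0.91, 0.309, -0.276, 0.237], [-0.414, 0.699, -0.583, -0.684], [0.012, 0.645, 0.764, 1.015], [0.0, 0.0, 0.0, 1.0]]
wrist [[287.1561624884651, 0.0, 320.5118415096197], [0.0, 287.1561624884651, 196.042665009136], [0.0, 0.0, 1.0]] -0.023874514241838025 [[0.315, -0.916, -0.25, 0.133], [0.949, 0.304, 0.085, 0.614], [-0.001, -0.264, 0.965, 0.372], [0.0, 0.0, 0.0, 1.0]]
```

View pics/a_scene.png

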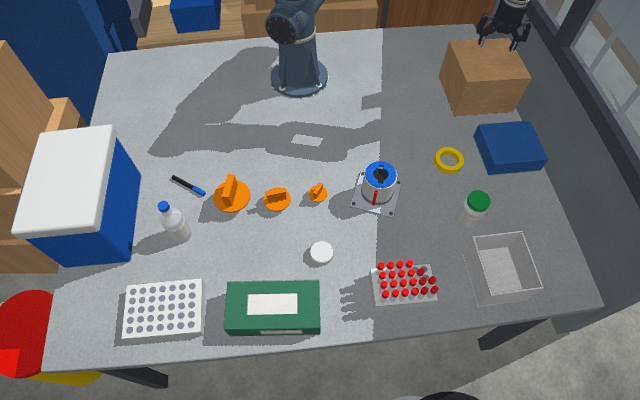

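View pics/a_side.png

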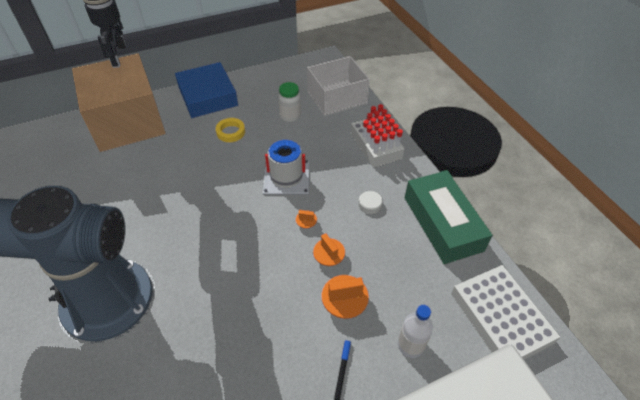

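View pics/a_wrist.png

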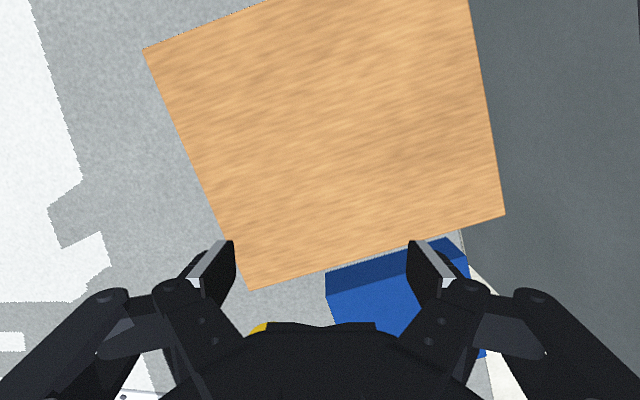

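Scene view: the canister is at (380,185), and there are three orange covers: large (232,195), middle (277,199) and small (318,192). Next I measure their disc diameters, where 80 mm is expected, and look at enlarged crops.

```bash
cat > h.py <<'E'
import numpy as np,cv2
def load(n):return dict(np.load(n))
def ray(c,uv):
    uv=np.atleast_2d(uv).astype(float);K=c["mtx"];k1=float(c["k1"])
    d=np.stack([(uv[:,0]-K[0,2])/K[0,0],(uv[:,1]-K[1,2])/K[1,1]],1)
    u=cv2.undistortPoints(uv[:,None],K,np.array([k1,0,0,0,0.]))[:,0]
    v=np.stack([u[:,0],-u[:,1],-np.ones(len(u))],1)@c["T"][:3,:3].T
    return c["T"][:3,3],v/np.linalg.norm(v,axis=1,keepdims=True)
def onz(c,uv,z):
    o,d=ray(c,uv);return o+d*((z-o[2])/d[:,2])[:,None]
def proj(c,P):
    P=np.atleast_2d(P);q=(P-c["T"][:3,3])@c["T"][:3,:3]
    q=np.stack([q[:,0],-q[:,1],-q[:,2]],1)
    return cv2.projectPoints(q,np.zeros(3),np.zeros(3),c["mtx"],np.array([float(c["k1"]),0,0,0,0]))[0][:,0]
def hsv(c):return cv2.cvtColor(c["img"],cv2.COLOR_RGB2HSV)
def blobs(m,amin=60):
    n,l,s,ce=cv2.connectedComponentsWithStats(m.astype(np.uint8));return [(l==i,s[i],ce[i]) for i in range(1,n) if s[i][4]>amin]
E
python3 - <<'E'
from h import *
for n in ["scene","side"]:
    c=load(f"a_{n}.npz");H=hsv(c)
    m=(H[...,0]>6)&(H[...,0]<18)&(H[...,1]>215)&(H[...,2]>90)
    for b,s,ce in blobs(m):
        # disc rim: horizontal extent in view at z=.027
        ys,xs=np.nonzero(b)
        P=onz(c,np.stack([xs,ys],1),0.027)
        print(n,s,ce.round(1),"extent x,y",np.ptp(P[:,0]).round(3),np.ptp(P[:,1]).round(3),P[:,:2].min(0).round(3),P[:,:2].max(0).round(3))
a=load("a_scene.npz")["img"];b=load("a_side.npz")["img"]
A=cv2.resize(a[155:225,195:415],None,fx=3.6,fy=3.6,interpolation=cv2.INTER_CUBIC)
B=cv2.resize(b[130:330,250:400],None,fx=3,fy=3,interpolation=cv2.INTER_CUBIC)
cv2.imwrite("pics/b1.png",A[...,::-1]);cv2.imwrite("pics/b2.png",B[...,::-1])
E
```

```text
scene [214 174  36  38 938] [231.4 194.9] extent x,y 0.131 0.104 [ 0.419 -0.291] [ 0.55  -0.187]
scene [309 183  18  19 235] [317.6 192.8] extent x,y 0.061 0.051 [ 0.483 -0.013] [0.545 0.038]
scene [264 188  26  23 481] [276.7 198.7] extent x,y 0.077 0.074 [ 0.485 -0.145] [ 0.561 -0.071]
```

View pics/b1.png

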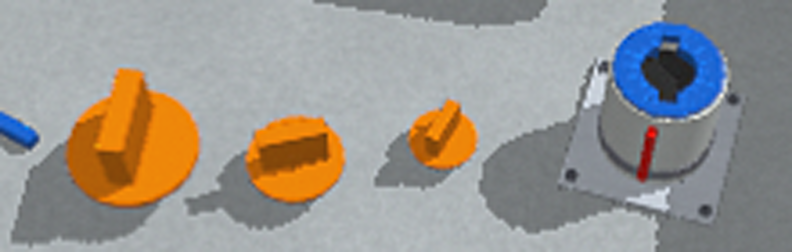

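View pics/b2.png

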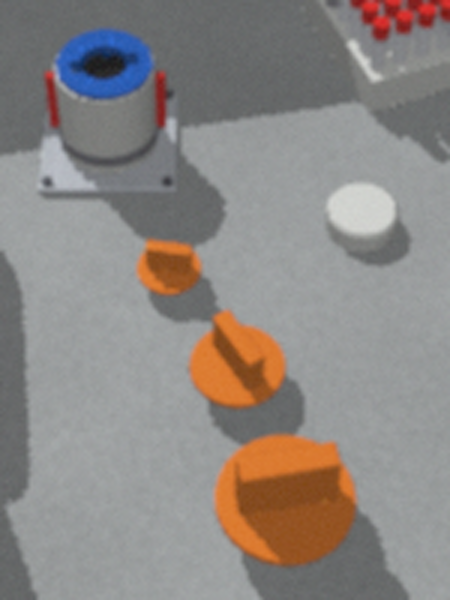

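The crops confirm it. The middle cover, at (277,199), has a disc about 77 mm across, against about 110 for the large one and about 55 for the small one. The collar's notches are visible near scene (381,167) and (381,182). Next I localise the cover and the canister.

```bash
cat > loc.py <<'E'
from h import *
def circ(P):
    A=np.c_[2*P[:,:2],np.ones(len(P))];s=np.linalg.lstsq(A,(P[:,:2]**2).sum(1),rcond=None)[0]
    return s[:2],np.sqrt(s[2]+s[:2]@s[:2])
def cont(b):
    return max(cv2.findContours(b.astype(np.uint8),cv2.RETR_EXTERNAL,cv2.CHAIN_APPROX_NONE)[0],key=len)[:,0].astype(float)
E
python3 - <<'E'
from loc import *
for n,box in [("scene",(255,180,297,217)),("side",(305,225,350,272))]:
    c=load(f"a_{n}.npz");H=hsv(c)
    u0,v0,u1,v1=box
    m=np.zeros(H.shape[:2],bool);m[v0:v1,u0:u1]=((H[...,0]>3)&(H[...,0]<22)&(H[...,1]>140))[v0:v1,u0:u1]
    b=max(blobs(m),key=lambda t:t[1][4])[0]
    k=cont(b);P=onz(c,k,0.030);ctr,r=circ(P)
    for i in range(8):
        e=abs(np.hypot(*(P[:,:2]-ctr).T)-r);ok=e<0.003; ctr,r=circ(P[ok])
    print(n,"disc",ctr.round(4),r.round(4),ok.mean())
for n,box in [("scene",(355,155,405,205)),("side",(262,130,306,172))]:
    c=load(f"a_{n}.npz");H=hsv(c);u0,v0,u1,v1=box
    m=np.zeros(H.shape[:2],bool);m[v0:v1,u0:u1]=((H[...,0]>95)&(H[...,0]<125)&(H[...,1]>150)&(H[...,2]>70))[v0:v1,u0:u1]
    b=max(blobs(m),key=lambda t:t[1][4])[0]
    k=cont(b);P=onz(c,k,0.110);ctr,r=circ(P)
    for i in range(8):
        e=abs(np.hypot(*(P[:,:2]-ctr).T)-r);ok=e<0.003; ctr,r=circ(P[ok])
    print(n,"collar",ctr.round(4),r.round(4),ok.mean())
    # notch: sample ring radius 26 mm
    a=np.radians(np.arange(0,360,5))
    for rad in (0.0255,0.029):
      Q=np.c_[ctr[0]+rad*np.cos(a),ctr[1]+rad*np.sin(a),np.full(len(a),.110)]
      uv=proj(c,Q).astype(np.float32)
      val=cv2.remap(c["img"],uv[:,:1],uv[:,1:],cv2.INTER_LINEAR)[:,0]
      sat=val[:,2].astype(int)-val[:,0]
      print(rad,"".join(f"{int(x)}:{s} " for x,s in zip(np.degrees(a),sat)))
    red=((H[...,0]<5)|(H[...,0]>174))&(H[...,1]>150)
    red[:v0]=0;red[v1+30:]=0;red[:,:u0-5]=0;red[:,u1+8:]=0
    for b,s,ce in blobs(red,8): print("red",s,ce.round(1))
a=load("a_scene.npz")["img"];b=load("a_side.npz")["img"]
A=cv2.resize(a[150:220,340:420],None,fx=7,fy=7,interpolation=cv2.INTER_CUBIC)
B=cv2.resize(b[180:280,290:390],None,fx=5,fy=5,interpolation=cv2.INTER_CUBIC)
cv2.imwrite("pics/c1.png",A[...,::-1]);cv2.imwrite("pics/c2.png",B[...,::-1])
A=cv2.resize(b[130:200,250:320],None,fx=7,fy=7,interpolation=cv2.INTER_CUBIC);cv2.imwrite("pics/c3.png",A[...,::-1])
E
```

```text
scene disc [ 0.5243 -0.1075] 0.0385 0.9861111111111112
side disc [ 0.5255 -0.1121] 0.0382 0.872093023255814
scene collar [0.5257 0.1873] 0.0417 1.0
0.0255 0:27 5:119 10:178 14:189 20:188 25:189 29:190 35:191 40:194 45:190 50:192 55:199 59:199 65:198 70:195 75:197 80:200 85:195 90:191 95:191 100:181 105:186 110:184 115:181 119:186 125:178 130:181 135:196 140:193 145:174 150:94 155:47 160:42 165:49 170:47 175:41 180:93 185:154 190:201 195:199 200:190 205:183 210:187 215:192 220:191 225:189 230:205 235:216 239:204 245:198 250:202 255:207 260:202 265:186 270:188 275:191 280:194 285:186 290:188 295:197 300:204 305:192 310:188 315:198 320:203 325:196 330:165 335:2 340:-4 345:3 350:2 355:2 
0.029 0:74 5:170 10:184 14:193 20:187 25:181 29:182 35:186 40:187 45:183 50:184 55:185 59:194 65:188 70:187 75:191 80:190 85:186 90:187 95:211 100:190 105:181 110:183 115:196 119:195 125:185 130:184 135:185 140:193 145:188 150:144 155:97 160:81 165:82 170:79 175:76 180:137 185:176 190:193 195:194 200:184 205:182 210:179 215:182 220:182 225:185 230:191 235:197 239:192 245:179 250:189 255:194 260:192 265:1
[... 706 characters left out ...]
5:138 320:137 325:131 330:118 335:103 340:88 345:81 350:78 355:82 
0.029 0:100 5:113 10:123 14:132 20:135 25:136 29:135 35:138 40:140 45:140 50:144 55:152 59:149 65:134 70:134 75:138 80:139 85:137 90:139 95:142 100:140 105:141 110:145 115:149 119:148 125:140 130:137 135:142 140:140 145:133 150:122 155:107 160:93 165:91 170:85 175:79 180:97 185:112 190:130 195:135 200:135 205:136 210:140 215:146 220:144 225:139 230:134 235:136 239:135 245:137 250:139 255:142 260:138 265:134 270:136 275:140 280:143 285:140 290:138 295:142 300:144 305:141 310:138 315:135 320:132 325:131 330:122 335:114 340:102 345:100 350:97 355:94 
red [265 154   4  18  31] [266.9 162.6]
red [302 154   3  18  40] [303.2 161.6]
```

View pics/c1.png

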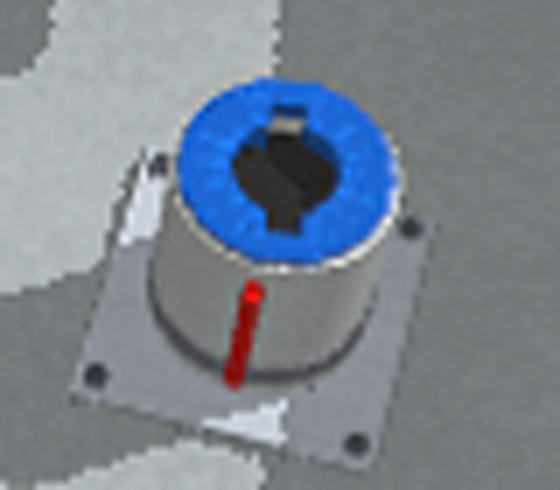

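View pics/c2.png

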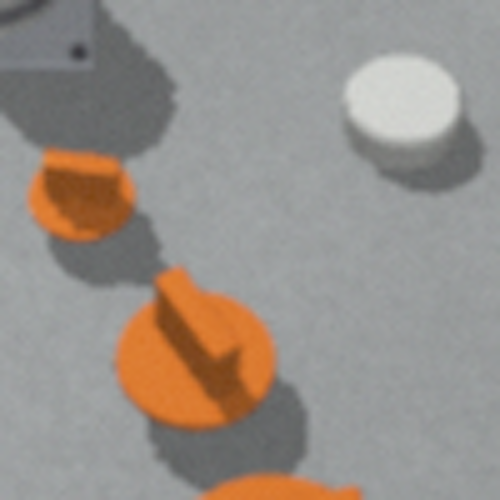

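View pics/c3.png

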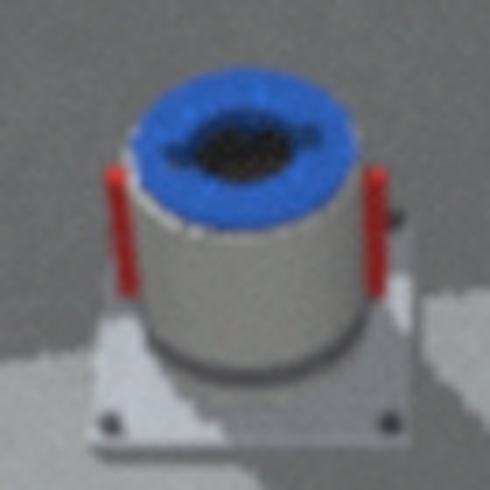

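Request:
{"fn": "arm_command", "kwargs": {
  "motion": [
    [[-0.015,-0.01,-0.01],0,-1],
    [[-0.04,-0.026,-0.02],0,-1],
    [[-0.07,-0.045,-0.02],0,-1],
    [[-0.1,-0.064,-0.02],0,-1],
    [[-0.13,-0.083,-0.02],0,-1],
    [[-0.16,-0.102,-0.02],0,-1],
    [[-0.19,-0.121,-0.02],-1,-1],
    [[-0.22,-0.14,-0.02],-2,-1],
    [[-0.25,-0.16,-0.02],-3,-1],
    [[-0.28,-0.18,-0.02],-4,-1]
  ]
}}

```text
time_s: 0.98
eef_pos: [0.4066, 0.3325, 0.2512]
ee_rot: [-3.141, -0.0, 2.892]
force: [0.4, 0.4, 0.2]
gripper_width: 0.0854
```

Request:
{"fn": "arm_command", "kwargs": {
  "motion": [
    [[-0.03,-0.022,0],0,-1],
    [[-0.06,-0.044,0],0,-1],
    [[-0.09,-0.066,0],0,-1],
    [[-0.115,-0.085,0],0,-1],
    [[-0.135,-0.1,0],0,-1],
    [[-0.148,-0.109,0],0,-1],
    [[-0.153,-0.113,0],0,-1],
    [[-0.153,-0.113,0],0,-1],
    [[-0.153,-0.113,0],0,-1],
    [[-0.153,-0.113,0],0,-1]
  ]
}}

```text
time_s: 1.82
eef_pos: [0.5249, 0.1877, 0.2512]
ee_rot: [3.142, -0.001, 2.892]
force: [-1.2, -0.2, 0.1]
gripper_width: 0.0857
```

```bash
cat > cap.py <<'E'
import sys,cv2,numpy as np
from workcell import ctrl
tag=sys.argv[1]
for n in sys.argv[2:]:
    c=ctrl.capture(n);cv2.imwrite(f"pics/{tag}_{n}.png",c["img"][...,::-1]);np.savez(f"{tag}_{n}.npz",**c)
s=ctrl.read_state();print({k:np.round(s[k],4).tolist() for k in("time_s","eef_pos","ee_rot","joint_positions","force","wrist_torque","gripper_width")})
E
python3 cap.py d wrist
```

```text
{'time_s': 1.8667, 'eef_pos': [0.5249, 0.1878, 0.2512], 'ee_rot': [3.1416, -0.0011, 2.8925], 'joint_positions': [0.143, 0.4133, 1.5802, 0.0005, 1.1491, -1.1789], 'force': [-0.1769, -0.1931, 0.1916], 'wrist_torque': [-0.0149, -0.0244, 0.0228], 'gripper_width': 0.0854}
```

View pics/d_wrist.png

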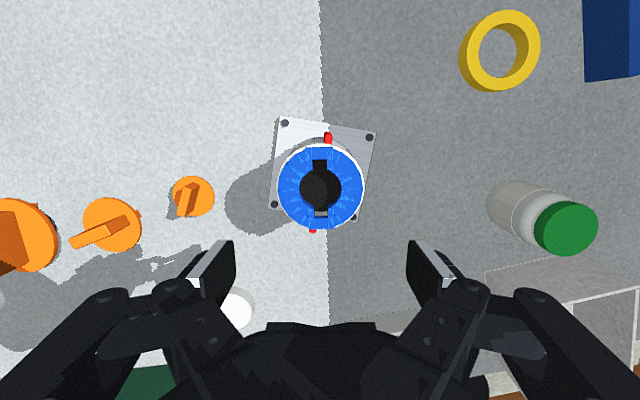

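Wrist view: the collar is centred at (320,188) with its notches at (320,165) and (320,212). The ribs are at (328,138) and (313,231). The middle cover is at (110,224).

```bash
cat > notch.py <<'E'
from loc import *
import sys
def collar(c,box):
    H=hsv(c);u0,v0,u1,v1=box
    m=np.zeros(H.shape[:2],bool);m[v0:v1,u0:u1]=((H[...,0]>95)&(H[...,0]<125)&(H[...,1]>130)&(H[...,2]>60))[v0:v1,u0:u1]
    b=max(blobs(m),key=lambda t:t[1][4])[0]
    P=onz(c,cont(b),0.110);ctr,r=circ(P)
    for i in range(8):
        e=abs(np.hypot(*(P[:,:2]-ctr).T)-r);ok=e<0.002; ctr,r=circ(P[ok])
    # hole contour (dark inside)
    a=np.radians(np.arange(0,360,1.));out=[]
    for rad in (.024,.026,.028):
        uv=proj(c,np.c_[ctr[0]+rad*np.cos(a),ctr[1]+rad*np.sin(a),np.full(360,.110)]).astype(np.float32)
        val=cv2.remap(c["img"],uv[:,:1],uv[:,1:],cv2.INTER_LINEAR)[:,0].astype(int)
        s=val[:,2]-val[:,0]; w=np.nonzero(s<np.median(s)*.55)[0]
        g=np.split(w,np.nonzero(np.diff(w)>3)[0]+1)
        out.append((rad,[(int(x[0]),int(x[-1])) for x in g], [ (2*rad*np.sin(np.radians(len(x))/2)).round(4) for x in g]))
    # inner hole circle
    return ctr,r,out
if __name__=="__main__":
    c=load("d_wrist.npz");ctr,r,o=collar(c,(270,135,370,240));print(ctr.round(4),r.round(4));[print(x) for x in o]
    H=hsv(c)
    red=((H[...,0]<6)|(H[...,0]>172))&(H[...,1]>150);red[:,:270]=0;red[:,370:]=0;red[250:]=0
    for b,s,ce in blobs(red,5):
        q=onz(c,ce,0.1)[0];print("rib",ce.round(1),q.round(4),np.degrees(np.arctan2(*(q[:2]-ctr)[::-1])).round(1))
    A=cv2.resize(c["img"][180:270,50:170],None,fx=5,fy=5,interpolation=cv2.INTER_CUBIC);cv2.imwrite("pics/e.png",A[...,::-1])
    A=cv2.resize(c["img"][130:245,260:380],None,fx=5,fy=5,interpolation=cv2.INTER_CUBIC);cv2.imwrite("pics/e2.png",A[...,::-1])
E
python3 notch.py
```

```text
[0.5269 0.1866] 0.0425
(0.024, [(0, 5), (150, 183), (331, 359)], [np.float64(0.0025), np.float64(0.014), np.float64(0.012)])
(0.026, [(0, 3), (151, 182), (332, 359)], [np.float64(0.0018), np.float64(0.0143), np.float64(0.0126)])
(0.028, [(0, 2), (153, 181), (333, 359)], [np.float64(0.0015), np.float64(0.014), np.float64(0.0131)])
rib [327.5 137.4] [0.4795 0.2066 0.1   ] 157.0
rib [312.2 230.8] [0.5727 0.1663 0.1   ] -23.8
```

View pics/e.png

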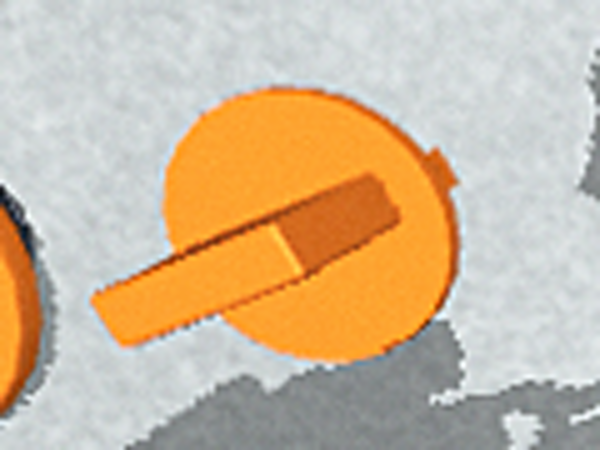

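View pics/e2.png

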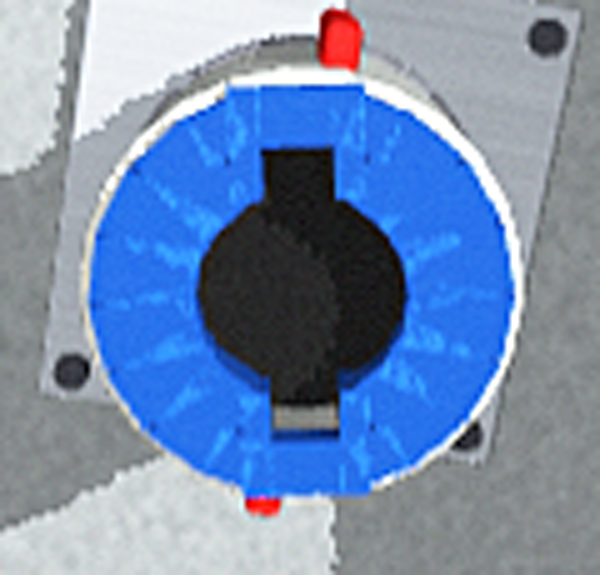

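```bash
python3 - <<'E'
from loc import *
c=load("d_wrist.npz")
k=np.array([(92,300),(128,347),(303,275),(275,224)])/5+[50-.4,180-.4]
P=onz(c,k,.070)[:,:2];print(P.round(4),P.mean(0).round(4))
for a,b in((0,3),(1,2)):
    d=P[b]-P[a];print(np.degrees(np.arctan2(d[1],d[0])).round(1),np.hypot(*d).round(4))
E
```

```text
[[ 0.5218 -0.1343]
 [ 0.5356 -0.1314]
 [ 0.5287 -0.079 ]
 [ 0.5147 -0.0799]] [ 0.5252 -0.1062]
97.4 0.0549
97.6 0.0528
```

Request:
{"fn": "arm_command", "kwargs": {
  "motion": [
    [[-0.004,-0.016,0],4,-1],
    [[-0.011,-0.043,0],11,-1],
    [[-0.019,-0.075,0],18,-1],
    [[-0.028,-0.11,0],25,-1],
    [[-0.037,-0.145,0],32,-1],
    [[-0.046,-0.18,0],39,-1],
    [[-0.055,-0.215,0],46,-1],
    [[-0.063,-0.25,0],53,-1],
    [[-0.069,-0.272,0],60,-1],
    [[-0.073,-0.286,0],67,-1]
  ]
}}

```text
time_s: 2.7
eef_pos: [0.5258, -0.1102, 0.2515]
ee_rot: [3.141, 0.001, 1.714]
force: [-0.6, 1.0, -0.2]
gripper_width: 0.0849
```

Request:
{"fn": "arm_command", "kwargs": {
  "motion": [
    [[0,0,0.01],1,-1],
    [[0,0,0.03],1,-1],
    [[0,0,0.05],1,-1],
    [[0,0,0.065],1,-1],
    [[0,0,0.07],1,-1],
    [[0,0,0.07],1,-1],
    [[0,0,0.07],1,-1],
    [[0,0,0.07],1,-1],
    [[0,0,0.07],1,-1],
    [[0,0,0.07],1,-1]
  ]
}}

```text
time_s: 3.53
eef_pos: [0.5264, -0.1087, 0.1822]
ee_rot: [3.14, 0.001, 1.704]
force: [0.4, -0.4, -0.4]
gripper_width: 0.0856
```

```bash
python3 cap.py f wrist
```

```text
{'time_s': 3.5833, 'eef_pos': [0.5263, -0.1087, 0.1821], 'ee_rot': [3.1401, 0.0009, 1.704], 'joint_positions': [-0.4118, 0.4764, 1.7045, 0.0001, 0.959, -0.545], 'force': [0.1021, 0.5726, 0.5012], 'wrist_torque': [0.0179, -0.0027, -0.0168], 'gripper_width': 0.0853}
```

View pics/f_wrist.png

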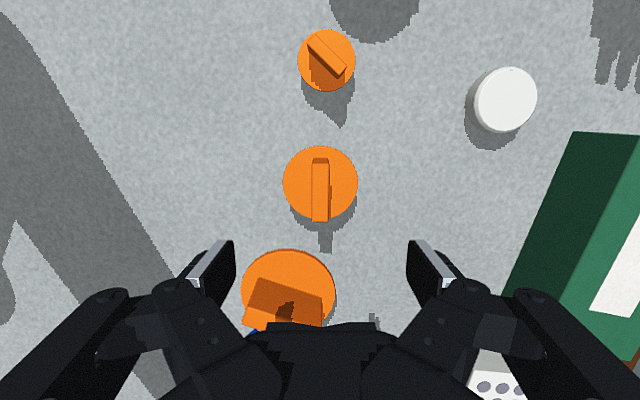

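```bash
python3 - <<'E'
from loc import *
c=load("f_wrist.npz")
A=cv2.resize(c["img"][138:232,275:367],None,fx=6,fy=6,interpolation=cv2.INTER_CUBIC);cv2.imwrite("pics/g.png",A[...,::-1])
H=hsv(c);m=np.zeros(H.shape[:2],bool);m[138:230,275:367]=((H[...,0]>3)&(H[...,0]<22)&(H[...,1]>140))[138:230,275:367]
b=max(blobs(m),key=lambda t:t[1][4])[0];P=onz(c,cont(b),.030);ctr,r=circ(P)
for i in range(8):
    e=abs(np.hypot(*(P[:,:2]-ctr).T)-r);ok=e<0.0015; ctr,r=circ(P[ok])
print(ctr.round(4),r.round(4),ok.mean())
E
```

```text
[ 0.5253 -0.1086] 0.0389 0.9154929577464789
```

View pics/g.png

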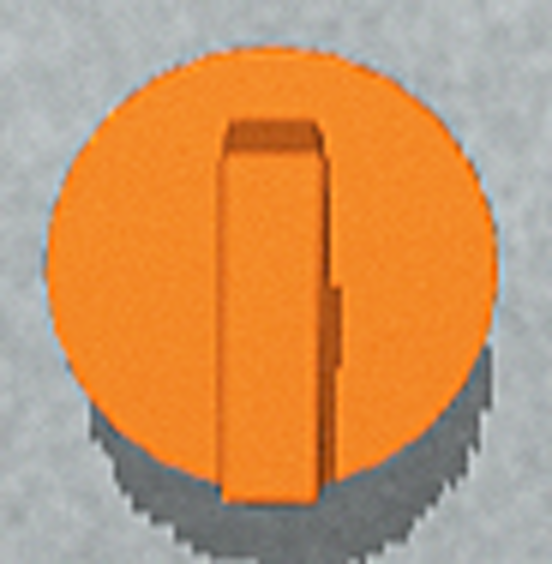

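```bash
python3 - <<'E'
from loc import *
c=load("f_wrist.npz")
k=np.array([(221,152),(323,152),(319,502),(224,502)])/6+[275-.4,138-.4]
P=onz(c,k,.070)[:,:2];print(P.round(4),P.mean(0).round(4))
d=(P[0]+P[1]-P[2]-P[3])/2;print(np.degrees(np.arctan2(d[1],d[0])).round(1),np.hypot(*d).round(4))
q=P.mean(0)-[0.5263,-0.1087];y=1.704;print(q@[np.cos(y),np.sin(y)],q@[np.sin(y),-np.cos(y)])
E
```

```text
[[ 0.5142 -0.0819]
 [ 0.5291 -0.0799]
 [ 0.5363 -0.1345]
 [ 0.5215 -0.1365]] [ 0.5253 -0.1082]
97.6 0.055
0.0006227767999610606 -0.0009499722711892075
```

Request:
{"fn": "arm_command", "kwargs": {
  "motion": [
    [[0,-0.001,0.015],0,-1],
    [[0,-0.001,0.035],0,-1],
    [[0,-0.001,0.06],0,-1],
    [[0,-0.001,0.085],0,-1],
    [[0,-0.001,0.105],0,-1],
    [[0,-0.001,0.122],0,-1],
    [[0,-0.001,0.134],0,-1],
    [[0,-0.001,0.141],0,-1],
    [[0,-0.001,0.143],0,-1],
    [[0,-0.001,0.143],0,-1]
  ]
}}

```text
time_s: 4.42
eef_pos: [0.525, -0.1089, 0.0383]
ee_rot: [-3.142, 0.0, 1.704]
force: [0.4, -0.9, 0.8]
gripper_width: 0.0855
```

Request:
{"fn": "arm_command", "kwargs": {
  "motion": [
    [[0,0,0],0,0],
    [[0,0,0],0,0.5],
    [[0,0,0],0,1],
    [[0,0,0],0,1],
    [[0,0,0],0,1],
    [[0,0,0],0,1],
    [[0,0,0],0,1],
    [[0,0,0],0,1],
    [[0,0,0],0,1],
    [[0,0,0],0,1]
  ],
  "force": 60
}}

```text
time_s: 5.25
eef_pos: [0.5251, -0.1089, 0.0387]
ee_rot: [3.141, 0.0, 1.704]
force: [0.1, -0.4, 5.8]
gripper_width: 0.0151
```

```bash
python3 cap.py i wrist side
```

```text
{'time_s': 5.35, 'eef_pos': [0.5251, -0.1089, 0.0387], 'ee_rot': [3.141, 0.0004, 1.7038], 'joint_positions': [-0.4129, 0.7136, 1.7955, -0.0, 0.6319, -0.5459], 'force': [0.1909, -0.4225, 5.3138], 'wrist_torque': [0.0601, 0.1846, 0.0267], 'gripper_width': 0.0151}
```

View pics/i_wrist.png

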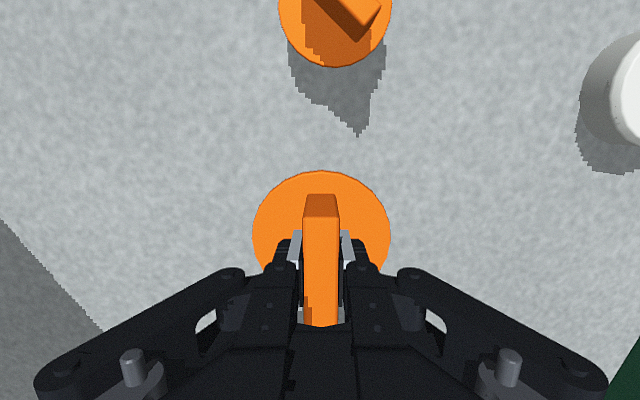

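The handle is gripped and centred at a width of 15.1 mm. Next is the lift.

Request:
{"fn": "arm_command", "kwargs": {
  "motion": [
    [[0,0,-0.004],0,1],
    [[0,0,-0.012],0,1],
    [[0,0,-0.028],0,1],
    [[0,0,-0.05],0,1],
    [[0,0,-0.075],0,1],
    [[0,0,-0.1],0,1],
    [[0,0,-0.125],0,1],
    [[0,0,-0.145],0,1],
    [[0,0,-0.157],0,1],
    [[0,0,-0.16],0,1]
  ]
}}

```text
time_s: 6.18
eef_pos: [0.5258, -0.1091, 0.2009]
ee_rot: [3.138, 0.002, 1.704]
force: [-0.1, 0.1, -2.7]
gripper_width: 0.0151
```

Request:
{"fn": "arm_command", "kwargs": {
  "motion": [
    [[0.006,0.001,0],-3,1],
    [[0.022,0.003,0],-9,1],
    [[0.048,0.007,0],-16,1],
    [[0.08,0.011,0],-23,1],
    [[0.115,0.016,0],-30,1],
    [[0.15,0.021,0],-37,1],
    [[0.185,0.026,0],-44,1],
    [[0.22,0.031,0],-51,1],
    [[0.25,0.035,0],-58,1],
    [[0.272,0.038,0],-63,1]
  ]
}}

```text
time_s: 7.02
eef_pos: [0.5249, 0.1685, 0.1972]
ee_rot: [-3.141, -0.003, 2.811]
force: [-0.3, -0.2, -1.7]
gripper_width: 0.0153
```

```bash
python3 cap.py j
```

```text
{'time_s': 7.0167, 'eef_pos': [0.5249, 0.1685, 0.1972], 'ee_rot': [-3.1411, -0.0027, 2.8105], 'joint_positions': [0.1075, 0.4736, 1.6529, 0.0009, 1.0178, -1.1327], 'force': [-0.2802, -0.1601, -1.6869], 'wrist_torque': [0.0059, -0.0591, 0.044], 'gripper_width': 0.0153}
```

Request:
{"fn": "arm_command", "kwargs": {
  "motion": [
    [[0.004,0.01,0],-3,1],
    [[0.006,0.016,0],-6,1],
    [[0.0068,0.019,0],-6.5,1],
    [[0.0068,0.0194,0],-6.5,1],
    [[0.0068,0.0194,0],-6.5,1],
    [[0.0068,0.0194,0],-6.5,1],
    [[0.0068,0.0194,0],-6.5,1],
    [[0.0068,0.0194,0],-6.5,1],
    [[0.0068,0.0194,0],-6.5,1],
    [[0.0068,0.0194,0],-6.5,1]
  ]
}}

```text
time_s: 7.85
eef_pos: [0.5266, 0.1861, 0.1984]
ee_rot: [3.142, 0.0, 2.916]
force: [0.2, -0.3, -2.5]
gripper_width: 0.015
```

```bash
python3 cap.py k side wrist
```

```text
{'time_s': 7.95, 'eef_pos': [0.5265, 0.1862, 0.1984], 'ee_rot': [-3.1416, 0.0, 2.9164], 'joint_positions': [0.1399, 0.48, 1.6359, -0.0, 1.0256, -1.2056], 'force': [0.1017, 0.6616, -0.6556], 'wrist_torque': [-0.0066, -0.01, -0.0302], 'gripper_width': 0.015}
```

View pics/k_wrist.png

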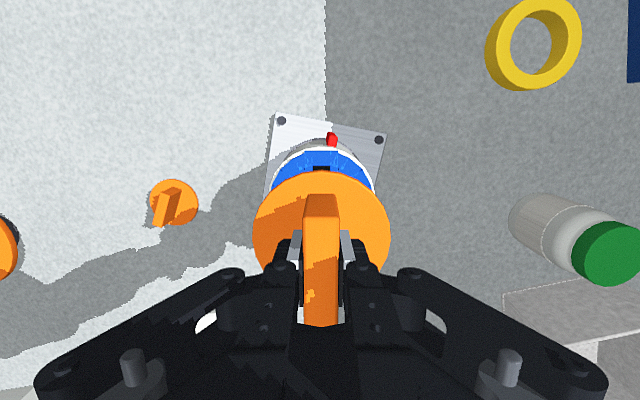

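View pics/k_side.png

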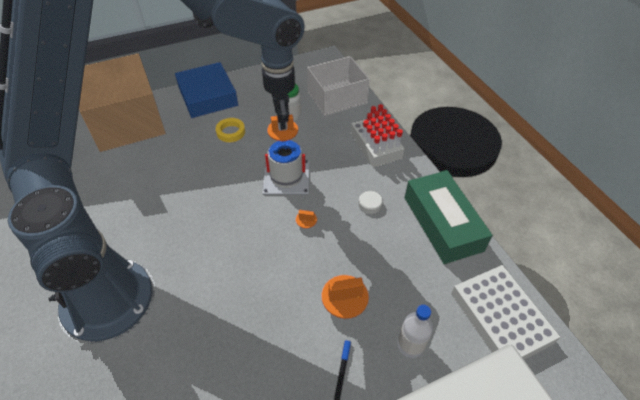

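Request:
{"fn": "arm_command", "kwargs": {
  "motion": [
    [[0,0.0005,0.008],0,1],
    [[0,0.0005,0.018],0,1],
    [[0,0.0005,0.028],0,1],
    [[0,0.0005,0.036],0,1],
    [[0,0.0005,0.042],0,1],
    [[0,0.0005,0.046],0,1],
    [[0,0.0005,0.048],0,1],
    [[0,0.0005,0.048],0,1],
    [[0,0.0005,0.048],0,1],
    [[0,0.0005,0.048],0,1]
  ]
}}

```text
time_s: 8.78
eef_pos: [0.527, 0.187, 0.1507]
ee_rot: [3.141, 0.001, 2.917]
force: [-0.9, 0.6, -1.5]
gripper_width: 0.0149
```

Request:
{"fn": "arm_command", "kwargs": {
  "motion": [
    [[0,0,0.001],0,1],
    [[0,0,0.002],0,1],
    [[0,0,0.003],0,1],
    [[0,0,0.004],0,1],
    [[0,0,0.005],0,1],
    [[0,0,0.006],0,1],
    [[0,0,0.007],0,1],
    [[0,0,0.0075],0,1],
    [[0,0,0.0075],0,1],
    [[0,0,0.0075],0,1]
  ]
}}

```text
time_s: 9.62
eef_pos: [0.5266, 0.1869, 0.1428]
ee_rot: [-3.142, -0.0, 2.917]
force: [0.9, -0.5, -1.7]
gripper_width: 0.0148
```

```bash
python3 cap.py l
```

```text
{'time_s': 9.6167, 'eef_pos': [0.5266, 0.1869, 0.1428], 'ee_rot': [-3.1416, -0.0, 2.9168], 'joint_positions': [0.1411, 0.5594, 1.6831, -0.0, 0.8991, -1.2048], 'force': [0.9084, -0.541, -1.6796], 'wrist_torque': [-0.0109, -0.042, -0.016], 'gripper_width': 0.0148}
```

Request:
{"fn": "arm_command", "kwargs": {
  "motion": [
    [[0,0,0.001],0,1],
    [[0,0,0.002],0,1],
    [[0,0,0.003],0,1],
    [[0,0,0.004],0,1],
    [[0,0,0.005],0,1],
    [[0,0,0.006],0,1],
    [[0,0,0.006],0,1],
    [[0,0,0.006],0,1],
    [[0,0,0.006],0,1],
    [[0,0,0.006],0,1]
  ]
}}

```text
time_s: 10.45
eef_pos: [0.5266, 0.1869, 0.1369]
ee_rot: [3.142, 0.0, 2.917]
force: [0.5, -0.7, -2.0]
gripper_width: 0.0152
```

Request:
{"fn": "arm_command", "kwargs": {
  "motion": [
    [[0,0,0.001],0,1],
    [[0,0,0.002],0,1],
    [[0,0,0.003],0,1],
    [[0,0,0.004],0,1],
    [[0,0,0.005],0,1],
    [[0,0,0.006],0,1],
    [[0,0,0.007],0,1],
    [[0,0,0.007],0,1],
    [[0,0,0.007],0,1],
    [[0,0,0.007],0,1]
  ]
}}

```text
time_s: 11.28
eef_pos: [0.5266, 0.1869, 0.1303]
ee_rot: [3.141, 0.0, 2.917]
force: [-2.0, 0.4, 5.1]
gripper_width: 0.0152
```

Request:
{"fn": "arm_command", "kwargs": {
  "motion": [
    [[0,0,0.001],0,1],
    [[0,0,0.002],0,1],
    [[0,0,0.003],0,1],
    [[0,0,0.004],0,1],
    [[0,0,0.005],0,1],
    [[0,0,0.005],0,1],
    [[0,0,0.005],0,1],
    [[0,0,0.005],0,1],
    [[0,0,0.005],0,1],
    [[0,0,0.005],0,1]
  ]
}}

```text
time_s: 12.12
eef_pos: [0.5266, 0.187, 0.1257]
ee_rot: [3.141, 0.001, 2.917]
force: [-2.0, -0.5, 8.5]
gripper_width: 0.0151
```

Request:
{"fn": "arm_command", "kwargs": {
  "motion": [
    [[0,0,0.0007],0,1],
    [[0,0,0.0007],2,1],
    [[0,0,0.0007],4,1],
    [[0,0,0.0007],6,1],
    [[0,0,0.0007],8,1],
    [[0,0,0.0007],10,1],
    [[0,0,0.0007],12,1],
    [[0,0,0.0007],14,1],
    [[0,0,0.0007],16,1],
    [[0,0,0.0007],16,1]
  ]
}}

```text
time_s: 12.95
eef_pos: [0.5285, 0.1867, 0.1255]
ee_rot: [3.14, 0.004, 2.637]
force: [-0.1, -0.8, 7.8]
gripper_width: 0.0153
```

```bash
python3 cap.py m wrist
```

```text
{'time_s': 13.0, 'eef_pos': [0.5285, 0.1867, 0.1255], 'ee_rot': [3.1395, 0.0041, 2.6376], 'joint_positions': [0.1407, 0.5864, 1.6942, -0.0011, 0.8565, -0.9254], 'force': [0.1027, -1.3963, 7.2319], 'wrist_torque': [-0.2632, 0.0599, 0.0235], 'gripper_width': 0.0152}
```

View pics/m_wrist.png

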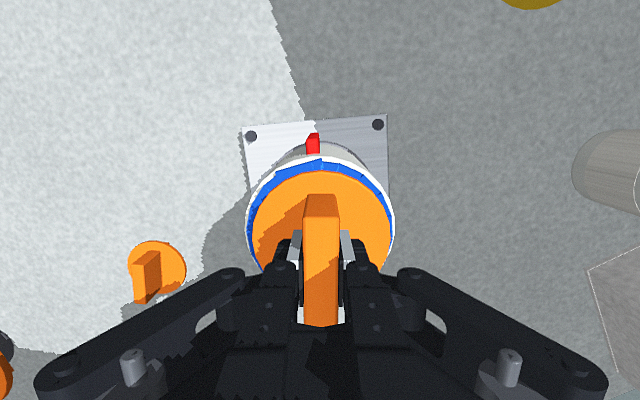

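Request:
{"fn": "arm_command", "kwargs": {
  "motion": [
    [[0,0,0],3,1],
    [[0,0,0],6,1],
    [[0,0,0],9,1],
    [[0,0,0],12,1],
    [[0,0,0],15,1],
    [[0,0,0],18,1],
    [[0,0,0],21,1],
    [[0,0,0],24,1],
    [[0,0,0],27,1],
    [[0,0,0],30,1]
  ]
}}

```text
time_s: 13.83
eef_pos: [0.5289, 0.1865, 0.1256]
ee_rot: [3.137, 0.003, 2.112]
force: [1.1, -2.3, 6.8]
gripper_width: 0.0151
```

```bash
python3 cap.py n
```

```text
{'time_s': 13.8333, 'eef_pos': [0.5289, 0.1865, 0.1256], 'ee_rot': [3.1373, 0.0033, 2.1121], 'joint_positions': [0.1405, 0.5863, 1.6938, -0.0019, 0.8562, -0.3996], 'force': [1.1494, -2.2837, 6.7582], 'wrist_torque': [-0.4998, -0.0088, 0.0493], 'gripper_width': 0.0151}
```

Request:
{"fn": "arm_command", "kwargs": {
  "motion": [
    [[0,0,0],3,1],
    [[0,0,0],6,1],
    [[0,0,0],9,1],
    [[0,0,0],12,1],
    [[0,0,0],15,1],
    [[0,0,0],18,1],
    [[0,0,0],21,1],
    [[0,0,0],24,1],
    [[0,0,0],26,1],
    [[0,0,0],28,1]
  ]
}}

```text
time_s: 14.67
eef_pos: [0.5286, 0.1864, 0.1255]
ee_rot: [3.137, 0.001, 1.624]
force: [1.3, -2.8, 6.9]
gripper_width: 0.0153
```

Request:
{"fn": "arm_command", "kwargs": {
  "motion": [
    [[0,0,0],0.5,1],
    [[0,0,0],1,1],
    [[0,0,0],1.5,1],
    [[0,0,0],2,1],
    [[0,0,0],2.5,1],
    [[0,0,0],3,1],
    [[0,0,0],3.5,1],
    [[0,0,0],3.5,1],
    [[0,0,0],3.5,1],
    [[0,0,0],3.5,1]
  ]
}}

```text
time_s: 15.5
eef_pos: [0.5285, 0.1864, 0.1255]
ee_rot: [3.137, 0.001, 1.565]
force: [-1.3, -3.0, 8.1]
gripper_width: 0.0149
```

```bash
python3 cap.py o wrist
```

```text
{'time_s': 15.55, 'eef_pos': [0.5285, 0.1864, 0.1255], 'ee_rot': [3.1371, 0.0007, 1.5649], 'joint_positions': [0.1404, 0.5864, 1.6942, -0.0018, 0.8566, 0.1476], 'force': [0.7372, -2.7728, 7.8704], 'wrist_torque': [-0.4695, 0.0769, 0.0468], 'gripper_width': 0.015}
```

View pics/o_wrist.png

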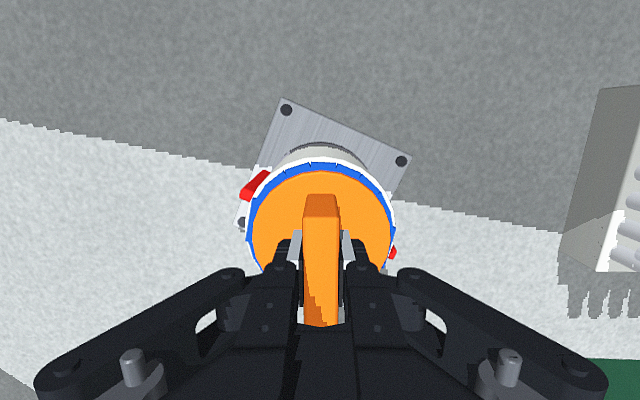

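Request:
{"fn": "arm_command", "kwargs": {
  "motion": [
    [[0,0,0],0.3,1],
    [[0,0,0],0.6,1],
    [[0,0,0],0.9,1],
    [[0,0,0],1.2,1],
    [[0,0,0],1.5,1],
    [[0,0,0],1.5,1],
    [[0,0,0],1.5,1],
    [[0,0,0],1.5,1],
    [[0,0,0],1.5,1],
    [[0,0,0],1.5,1]
  ]
}}

```text
time_s: 16.38
eef_pos: [0.5285, 0.1864, 0.1255]
ee_rot: [3.137, 0.001, 1.539]
force: [-0.4, -2.5, 8.5]
gripper_width: 0.0155
```

Request:
{"fn": "arm_command", "kwargs": {
  "motion": [
    [[0,0,-0.0005],0,1],
    [[0,0,-0.001],0,1],
    [[0,0,-0.0015],0,1],
    [[0,0,-0.002],0,1],
    [[0,0,-0.0025],0,1],
    [[0,0,-0.003],0,1],
    [[0,0,-0.0035],0,1],
    [[0,0,-0.004],0,1],
    [[0,0,-0.0045],0,1],
    [[0,0,-0.0045],0,1]
  ]
}}

```text
time_s: 17.22
eef_pos: [0.5284, 0.1864, 0.1295]
ee_rot: [3.137, 0.001, 1.539]
force: [1.2, -2.7, 6.4]
gripper_width: 0.0153
```

```bash
python3 cap.py p
```

```text
{'time_s': 17.2167, 'eef_pos': [0.5284, 0.1864, 0.1295], 'ee_rot': [3.1373, 0.0006, 1.5386], 'joint_positions': [0.1404, 0.5801, 1.6915, -0.0017, 0.8659, 0.1738], 'force': [1.2029, -2.6982, 6.4093], 'wrist_torque': [-0.4433, -0.1093, 0.107], 'gripper_width': 0.0153}
```

Request:
{"fn": "arm_command", "kwargs": {
  "motion": [
    [[0,0,-0.0002],0,1],
    [[0,0,-0.0004],0,1],
    [[0,0,-0.0006],0,1],
    [[0,0,-0.0008],0,1],
    [[0,0,-0.001],0,1],
    [[0,0,-0.001],0,1],
    [[0,0,-0.001],0,1],
    [[0,0,-0.001],0,1],
    [[0,0,-0.001],0,1],
    [[0,0,-0.001],0,1]
  ]
}}

```text
time_s: 18.05
eef_pos: [0.5283, 0.1864, 0.1296]
ee_rot: [3.138, 0.001, 1.538]
force: [4.0, -4.6, 0.8]
gripper_width: 0.0154
```

```bash
python3 cap.py q
```

```text
{'time_s': 18.05, 'eef_pos': [0.5283, 0.1864, 0.1296], 'ee_rot': [3.138, 0.0006, 1.5385], 'joint_positions': [0.1404, 0.58, 1.6912, -0.0016, 0.8669, 0.1738], 'force': [4.0201, -4.6272, 0.8239], 'wrist_torque': [-0.7131, -0.7551, 0.0699], 'gripper_width': 0.0154}
```

Pulling up no longer raises it: it holds at 31 mm above the mouth while the wrist force drops, so it is locked. I let go.

Request:
{"fn": "arm_command", "kwargs": {
  "motion": [
    [[0,0,0],0,0.6],
    [[0,0,0],0,0.4],
    [[0,0,0],0,0.2],
    [[0,0,0],0,0],
    [[0,0,0],0,-0.3],
    [[0,0,0],0,-0.6],
    [[0,0,0],0,-0.6],
    [[0,0,0],0,-0.6],
    [[0,0,0],0,-0.6],
    [[0,0,0],0,-0.6]
  ]
}}

```text
time_s: 18.88
eef_pos: [0.5265, 0.1869, 0.1296]
ee_rot: [-3.142, -0.0, 1.538]
force: [0.7, -1.2, 0.2]
gripper_width: 0.0682
```

Request:
{"fn": "arm_command", "kwargs": {
  "motion": [
    [[0,0,-0.006],0,-0.6],
    [[0,0,-0.018],0,-0.6],
    [[0,0,-0.035],0,-0.6],
    [[0,0,-0.055],0,-0.6],
    [[0,0,-0.075],0,-0.6],
    [[0,0,-0.092],0,-0.6],
    [[0,0,-0.104],0,-0.6],
    [[0,0,-0.11],0,-0.6],
    [[0,0,-0.11],0,-0.6],
    [[0,0,-0.11],0,-0.6]
  ]
}}

```text
time_s: 19.72
eef_pos: [0.5263, 0.1869, 0.2396]
ee_rot: [3.142, 0.0, 1.538]
force: [-0.2, 0.7, 0.7]
gripper_width: 0.0684
```

```bash
python3 cap.py r wrist scene
```

```text
{'time_s': 19.8167, 'eef_pos': [0.5258, 0.1868, 0.2387], 'ee_rot': [-3.1395, 0.0003, 1.5379], 'joint_positions': [0.1411, 0.4293, 1.5927, 0.0, 1.1217, 0.1739], 'force': [0.5995, -0.2315, 0.0279], 'wrist_torque': [0.0189, 0.0066, -0.005], 'gripper_width': 0.0683}
```

View pics/r_wrist.png

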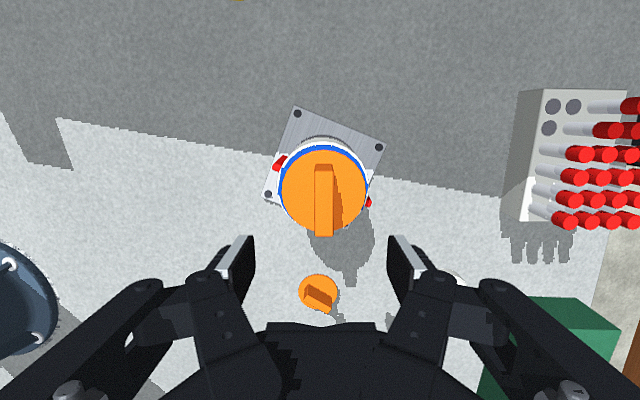

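View pics/r_scene.png

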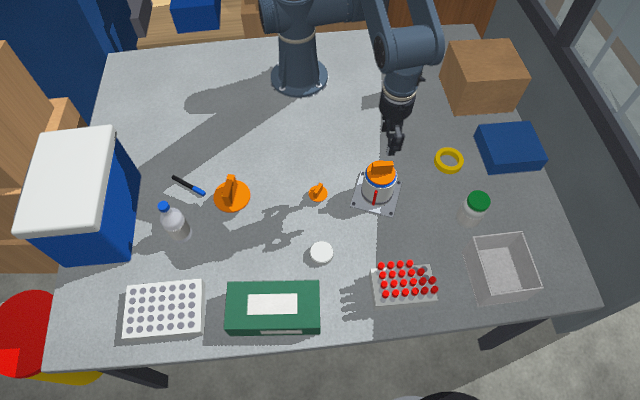

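```bash
python3 - <<'E'
from loc import *
c=load("r_wrist.npz");H=hsv(c);m=np.zeros(H.shape[:2],bool);m[135:245,265:385]=((H[...,0]>3)&(H[...,0]<22)&(H[...,1]>140))[135:245,265:385]
b=max(blobs(m),key=lambda t:t[1][4])[0]
for z in(.118,.121,.124,.133):
    P=onz(c,cont(b),z);ctr,r=circ(P)
    for i in range(8):
        e=abs(np.hypot(*(P[:,:2]-ctr).T)-r);ok=e<0.0015; ctr,r=circ(P[ok])
    print(z,ctr.round(4),r.round(4),ok.mean().round(2))
A=cv2.resize(c["img"][135:245,265:385],None,fx=5,fy=5,interpolation=cv2.INTER_CUBIC);cv2.imwrite("pics/s.png",A[...,::-1])
E
```

```text
0.118 [0.5281 0.1858] 0.0393 0.9
0.121 [0.5281 0.1866] 0.0389 0.9
0.124 [0.5281 0.1874] 0.0384 0.9
0.133 [0.5281 0.1897] 0.0371 0.9
```

View pics/s.png

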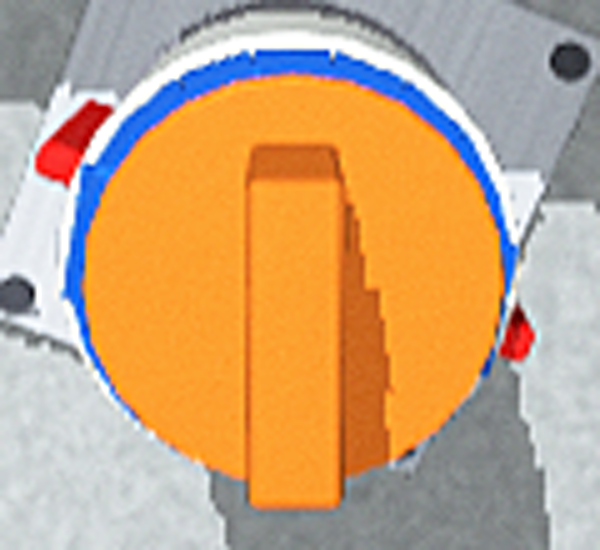

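The crop shows the cover seated and level. The disc fitted at z = 0.121 m gives a radius of 38.9 mm, the same as measured on the bench, so the height matches the 31 mm locked position. The handle stayed at the locked angle.

```bash
python3 -c "
from workcell import ctrl
print(ctrl.close_job())"
```

```text
the job is handed in; nothing more can be done
None
```

The canister is closed and locked, and the job was handed in at about 20 s of the 72 s allowed. I gripped the middle-sized orange cover by its handle and dropped its lugs into the notches at 167°, found with the wrist camera. I pressed it against the spring at about 10 N, turned it about 79° clockwise and eased it up.

**Last checks:**
- **Locked:** the cover stopped at about 31 mm over the mouth. A further 1 mm upward pull did not raise it, and the spring load on the wrist disappeared. I did not feel for the hard stop or try turning it back.
- **Seated after release:** the wrist picture shows it level, at the angle I turned it to, with its height matching 31 mm.
- **Bystanders:** in the final scene picture, judged by eye, the other things on the bench look unmoved, and the robot is touching nothing.
- **One small disagreement:** while turning, the held cover sat about 2 mm further out in x than commanded, with side forces under 5 N. This fits a small error in my estimate of the canister's centre.

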